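# Cover the weighed portions with their matching lids

## Task

Cover each of the four white dishes of crispbread with the wooden lid of its own shape and size: lid flat on the rim, centred, and on the square and oblong dishes with its sides lined up with the dish. Leave the dishes, the drinking glass and the shaker standing where they are.

Things in the scene. Friction and masses are not known exactly. Their poses are not given: they have to be found in the camera images.
- dish_small_rim (a point): small round white ceramic dish, 70 mm outside diameter. The dish is 42 mm high, walls 5 mm thick, loose on the counter, with a few flat crispbread pieces low inside. The point is the centre of its mouth, level with the top of the rim (42 mm above the counter); z is up.
- dish_large_rim (a point): large round white ceramic dish, 104 mm outside diameter. The dish is 42 mm high, walls 5 mm thick, loose on the counter, with a few flat crispbread pieces low inside. The point is the centre of its mouth, level with the top of the rim (42 mm above the counter); z is up.
- dish_square_rim (a point): square white ceramic dish, 84 x 84 mm outside. The dish is 42 mm high, walls 5 mm thick, loose on the counter, with a few flat crispbread pieces low inside. The point is the centre of its mouth, level with the top of the rim (42 mm above the counter); z is up, x and y run along its sides.
- dish_oblong_rim (a point): oblong white ceramic dish, 110 mm (along x) by 66 mm (along y) outside. The dish is 42 mm high, walls 5 mm thick, loose on the counter, with a few flat crispbread pieces low inside. The point is the centre of its mouth, level with the top of the rim (42 mm above the counter); z is up.
- lid_small_handle (a point): small round wooden lid: flat board 80 mm across and 8 mm thick; central black cylindrical knob, 20 mm across and 30 mm high. Belongs on the small round dish, 5 mm overhang all round. Starts flat on the counter, handle up. The point: centre of the handle, 23 mm above the flat underside, 15 mm above the board's top; z up.
- lid_large_handle (a point): large round wooden lid: flat board 114 mm across and 8 mm thick; central black cylindrical knob, 20 mm across and 30 mm high. Belongs on the large round dish, 5 mm overhang all round. Starts flat on the counter, handle up. The point: centre of the handle, 23 mm above the flat underside, 15 mm above the board's top; z up.
- lid_square_handle (a point): square wooden lid: flat board 94 x 94 mm, 8 mm thick; central black upright bar handle, 44 mm long (along x), 14 mm thick (along y) and 30 mm high. Belongs on the square dish, sides parallel, any of the four ways round, 5 mm overhang all round. Starts flat on the counter, handle up. The point: centre of the handle, 23 mm above the flat underside, 15 mm above the board's top; z up.
- lid_oblong_handle (a point): oblong wooden lid: flat board 120 mm (along x) by 76 mm (along y), 8 mm thick; central black upright bar handle, 44 mm long (along x), 14 mm thick (along y) and 30 mm high. Belongs on the oblong dish, long side along long side, either way round, 5 mm overhang all round. Starts flat on the counter, handle up. The point: centre of the handle, 23 mm above the flat underside, 15 mm above the board's top; z up.
- tumbler: empty drinking glass of clear glass, 56 mm across the rim, 95 mm high, loose among the dishes and lids; not part of the job. Origin at the centre of its underside, z up.
- shaker: small white shaker jar with a steel cap, 38 mm across, 65 mm high, loose among the dishes and lids; not part of the job. Origin at the centre of its underside, z up.
Not all that is in view belongs to the job. Leave any green look-alike of the part that bears lid_large_handle alone. What is shaped like the part that bears lid_oblong_handle but yellow is not meant.

How it is judged (in metres and radians):
At the end, for the whole second after the job is handed in: Each lid lies released and still on its own dish: flat on the rim (tilt under 0.08 rad, height within 4 mm), centre within 12 mm of the dish's centre, and for the square and oblong ones sides within 0.17 rad of parallel; all dishes stand upright on the counter (horizontal distance between lid_small_handle and dish_small_rim below 0.012 m and z of lid_small_handle in the frame of dish_small_rim between 0.019 and 0.027 m and angle between each of lid_small_handle, dish_small_rim, lid_large_handle, dish_large_rim, lid_square_handle, dish_square_rim, lid_oblong_handle, dish_oblong_rim's own z axis and vertical below 0.08 rad and height (world z) of each of dish_small_rim, dish_large_rim, dish_square_rim, dish_oblong_rim below 0.048 m and linear speed of each of lid_small, lid_large, lid_square, lid_oblong below 0.02 m/s and horizontal distance between lid_large_handle and dish_large_rim below 0.012 m and z of lid_large_handle in the frame of dish_large_rim between 0.019 and 0.027 m and horizontal distance between lid_square_handle and dish_square_rim below 0.012 m and z of lid_square_handle in the frame of dish_square_rim between 0.019 and 0.027 m and (angle between the x axis of lid_square_handle and the x axis of dish_square_rim, either way round below 0.17 rad or angle between the x axis of lid_square_handle and the y axis of dish_square_rim, either way round below 0.17 rad) and horizontal distance between lid_oblong_handle and dish_oblong_rim below 0.012 m and z of lid_oblong_handle in the frame of dish_oblong_rim between 0.019 and 0.027 m and angle between the x axis of lid_oblong_handle and the x axis of dish_oblong_rim, either way round below 0.17 rad); the robot touches nothing.
It fails at once if a dish is pushed more than 30 mm from its place (distance of any of dish_small_rim, dish_large_rim, dish_square_rim, dish_oblong_rim from where it was at the start of the episode above 0.03 m).
It fails at once if the drinking glass is pushed more than 30 mm from its place or knocked over (distance of tumbler from where it was at the start of the episode above 0.03 m or angle between tumbler's own z axis and vertical above 0.5 rad).
It fails at once if the shaker is pushed more than 30 mm from its place or knocked over (distance of shaker from where it was at the start of the episode above 0.03 m or angle between shaker's own z axis and vertical above 0.5 rad).
It also fails if it takes over 106 s, if anything falls off the work surface, if the arm or the gripper's body presses on something with over 40 N, if the wrist force passes 120 N, or if a joint passes its speed limit or range.

## Robot

A 6-joint arm with a two-finger parallel gripper is mounted at the origin on the work surface. World frame = base frame: x ahead of the robot, y to its left, z up, the work surface at z = 0. Lengths are in mm, angles in rad, forces in N, time in s.
With the tool pointing down it reaches from about 275 to 750 mm from the base axis. Payload 10.2 kg.
Tool frame: the origin (TCP) lies at the centre of the arm's flange, where the gripper is bolted on; the fingertips stand ctrl.tip_reach ahead of it and the grasp point (between the pads) lies 155 mm ahead of it (ctrl.tip_reach is the distance from the TCP to the fingertips, in mm); z points along the fingers, y is the direction in which the jaws open and shut (so a half turn about z gives the same grasp; the last joint's range is limited). The gripper opens to 85 mm and grips with 20 to 120 N. Pads are 22 mm wide; open, the fingers measure 114 mm over their backs; the gripper's body (76 mm by 85 mm) begins 54 mm behind the grasp point. The pads swing forward as they close: fully open they stand 13 mm farther back than shut.
Start: joints at [0.99, 0.313, 1.498, -0, 1.331, -0.223], TCP at [183.876, 491.754, 404.694] pointing down, gripper open.
Joint ranges: [-2.94, 2.94], [-0.97, 2.17], [0.19, 2.56], [-1.23, 4.37], [0.02, 3.11], [-2.88, 2.88]. Speed limits (rad/s): [2.39, 2.39, 3.01, 3.14, 3.14, 3.14].

## Interface

Orientations are given as a unit quaternion [w, x, y, z].
In Python, from rig import ctrl, viewer gives the robot as it stands.
- The arm moves only by the tool drive_tool, never from a script. Its argument "rows" is a list that holds one entry, the list of rows, each a list of 6 numbers: the shift along the world's x, y, z normalised to -1 to 1, where 1 is 0.1 m, then the turn, a rotation vector about the world's x, y, z normalised to -1 to 1, where 1 is 90 degrees. A call has 1 to 10 rows; each row is the pose to reach, as a shift and turn from the pose measured when the call began; what a row does not reach only later rows make up. A row lasts 1/8 s, in which the tool goes at most 62.5 mm and 10.7 degrees, less where a joint would pass 70% of its speed; a pose out of reach is approached as far as the arm can. A call with a number of a shift or a turn outside -1 to 1 is refused whole. A call with a gripper value outside its range is refused whole. "fingers" is the opening, from -1 (shut) to 1 (fully open), set as the call begins (left out, the last holds). The fingers move at their own pace and stop on an object; "force" is the grip in N (left out, the last holds). Time passes only in rows, so rows that repeat a pose let the fingers close. It gives the time, the measured TCP pose, the force and the opening at its end, in the units of the state.
- ctrl.sense(): the state, without advancing time (a new reading comes with each control period).
- viewer.capture(name): name is "side" or "top" or "wrist"; returns the picture (384x512x3 uint8, red, green, blue); there is no depth.
- viewer.calibration(name): a dict with "mtx" (3x3 intrinsics, pixels), "dist_coeffs" ([k1, k2, p1, p2, k3] as OpenCV has them; the pictures are not rectified), "extrinsics" (4x4, takes a point from camera to world coordinates). Camera axes: x right, y up, looking along -z (the intrinsics and any distortion apply to the point x, -y, -z); pixel columns grow to the right and rows downward; lengths in mm; the calibration is good to about 2 mm. A picture is of the moment at which its call begins: read the wrist's pose just before it. calibration takes no time and is no camera call; for the wrist camera it gives the pose at the moment of the call.
- ctrl.finish_job(): hands the job in, once; it reports no verdict.
The state is a dict: "time_s": time; "joints": joint angles; "dq": joint speeds; "tau": joint torques, N m; "eef_pos": TCP position; "ee_rot": TCP orientation; "force": force on the tool from outside, world axes, zero at the start; "wrist_torque": the same for the moment, N m; "grip_width": opening from 0.0 (shut) to 1.0 (fully open).
Only numpy, scipy, OpenCV 4.12 (cv2) and the standard library are available. Lean on these libraries where they do the work, as an engineer would, in place of code of your own. Each camera call takes 0.05 s, during which the arm holds its last target.

## Working session

There is one attempt and no reset: what is moved stays moved. The work goes in short steps, Python scripts to look and compute and a tool call to move; the robot and the scene stay as the last step left them, time stands still between calls to the robot, and variables do not carry over. Pictures are saved under pics/ and viewed, and the job is handed in when it is done.

Besides the shell and the picture viewer there is one more tool, called after "Call:" in YAML: its name, and indented under it one key for each argument. drive_tool: Moves the arm, as the interface text tells. Scaled input: -1 to 1 covers 0.1 m each way for a shift and 90 degrees each way for a turn. Its arguments: {"type":"object","properties":{"rows":{"type":"array","items":{"type":"array","items":{"type":"array","items":{"type":"number"}}}},"fingers":{"type":"number"},"force":{"type":"number"}},"required":["rows"]}

```bash
ls; mkdir -p pics
python3 - <<'E'
from rig import ctrl, viewer
import cv2
print(ctrl.sense(), ctrl.tip_reach)
for n in ["top","side","wrist"]:
    c=viewer.calibration(n); print(n,c)
    im=viewer.capture(n); cv2.imwrite(f"pics/{n}0.png",cv2.cvtColor(im,cv2.COLOR_RGB2BGR))
E
```

```text
pics
{'time_s': 0.0, 'joints': array([ 9.89627171e-01,  3.13436702e-01,  1.49844886e+00,  3.29543879e-06,
        1.33099638e+00, -2.23373969e-01]), 'dq': array([ 2.11628784e-03, -2.93010445e-03,  3.65861977e-04,  8.50103404e-04,
        5.32968424e-05,  1.31708567e-03]), 'tau': array([ 1.28915242e-03, -4.12258029e+01, -2.59752399e+01, -6.53616144e-05,
        3.98667500e-03, -6.12600232e-06]), 'eef_pos': array([183.83441886, 491.71630002, 404.1373045 ]), 'ee_rot': array([-2.53856003e-04,  1.77945218e-01,  9.84040184e-01, -5.92556078e-04]), 'force': array([ 0.66884824, -0.06645498,  0.01867862]), 'wrist_torque': array([-0.00526555, -0.04676275, -0.0344852 ]), 'grip_width': 1.000523193801094} 173.4
top {'mtx': array([[462.7444443 ,   0.        , 262.72622899],
       [  0.        , 462.7444443 , 196.12761081],
       [  0.        ,   0.        ,   1.        ]]), 'dist_coeffs': array([-0.17102733,  0.        ,  0.        ,  0.        ,  0.        ]), 'extrinsics': array([[-1.29644112e-02,  9.96140610e-01, -8.68090413e-02,
         4.50958390e+02],
       [-9.99914536e-01, -1.30618742e-
[... 740 characters left out ...]
03],
       [ 0.00000000e+00,  0.00000000e+00,  0.00000000e+00,
         1.00000000e+00]])}
wrist {'mtx': array([[279.93873908,   0.        , 258.41662027],
       [  0.        , 279.93873908, 196.5817357 ],
       [  0.        ,   0.        ,   1.        ]]), 'dist_coeffs': array([-0.0318279,  0.       ,  0.       ,  0.       ,  0.       ]), 'extrinsics': array([[ 3.50150502e-01, -9.02387410e-01, -2.51180389e-01,
         1.19596682e+02],
       [ 9.36693108e-01,  3.37096021e-01,  9.47221927e-02,
         5.15374505e+02],
       [-8.04204540e-04, -2.68445963e-01,  9.63294409e-01,
         3.74178922e+02],
       [ 0.00000000e+00,  0.00000000e+00,  0.00000000e+00,
         1.00000000e+00]])}
```

View pics/top0.png

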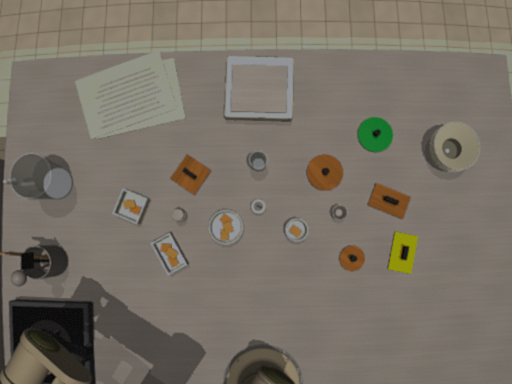

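View pics/side0.png

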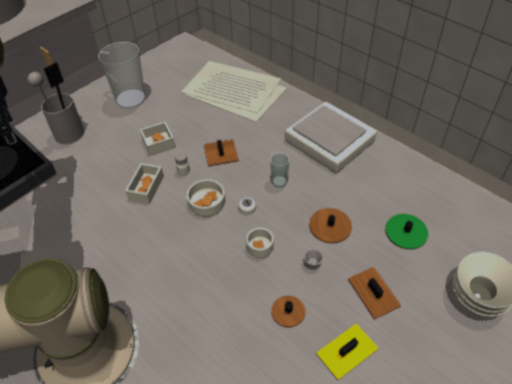

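View pics/wrist0.png

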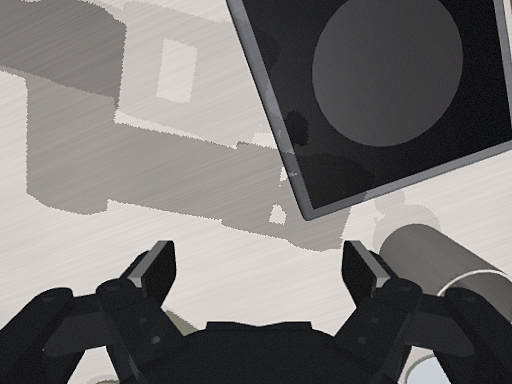

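```bash
python3 -c "
import cv2
im=cv2.imread('pics/top0.png')[60:340,60:440]
cv2.imwrite('pics/topz.png',cv2.resize(im,None,fx=2.1,fy=2.1,interpolation=cv2.INTER_CUBIC))"
```

```text
(no output)
```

View pics/topz.png

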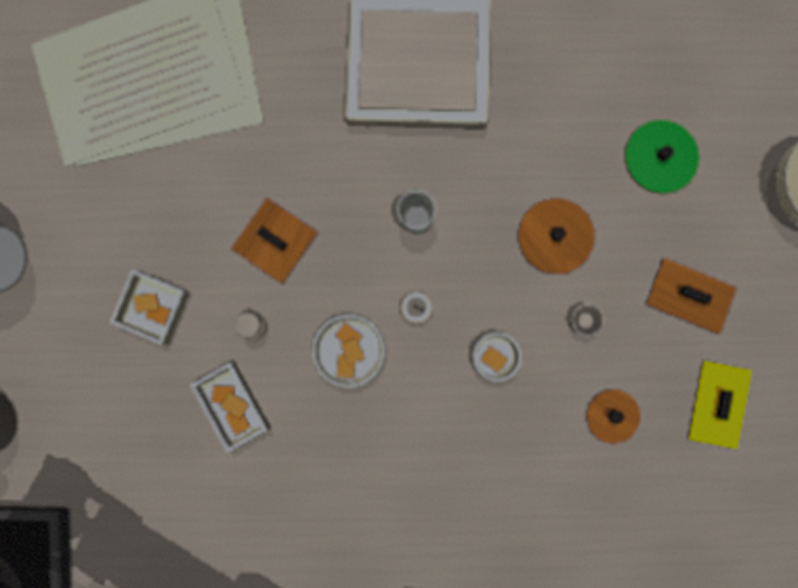

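Top view shows the following. Lids:
- Square (190,174), bar handle.
- Large round brown (325,172). The green look-alike at (375,134) is not meant.
- Oblong brown (389,201). The yellow one at (403,253) is not meant.
- Small round brown (352,258).

Dishes: square (131,206), oblong (169,253), large (226,227), small (296,230). The tumbler is at (257,161) and the shaker at (179,214). Other loose items: a white pot at (258,207) and a steel cup at (339,213).

Next I'll measure these.

```bash
cat > h.py <<'E'
from rig import ctrl, viewer
import cv2, numpy as np
def ray2plane(cal,uv,z):
    uv=np.asarray(uv,float).reshape(-1,1,2)
    n=cv2.undistortPoints(uv,cal["mtx"],cal["dist_coeffs"]).reshape(-1,2)
    d=np.c_[n[:,0],-n[:,1],-np.ones(len(n))]
    E=cal["extrinsics"]; d=d@E[:3,:3].T; o=E[:3,3]
    return o+d*((z-o[2])/d[:,2])[:,None]
def circ(P):
    A=np.c_[P[:,:2],np.ones(len(P))]; s=np.linalg.lstsq(A,(P[:,:2]**2).sum(1),rcond=None)[0]
    c=s[:2]/2; return c,np.sqrt(s[2]+c@c)
def rect(P): return cv2.minAreaRect(P[:,:2].astype(np.float32))
def angs(r):
    (c,(w,h),a)=r
    if w<h: w,h=h,w; a+=90
    return np.round(c,1),round(w,1),round(h,1),round((a+90)%180-90,1)
E
python3 - <<'E'
from h import *
im=cv2.imread('pics/top0.png'); S=4
cal=viewer.calibration("top")
b=cv2.resize(im,None,fx=S,fy=S,interpolation=cv2.INTER_CUBIC)
hsv=cv2.cvtColor(b,cv2.COLOR_BGR2HSV)
br=((hsv[...,0]<16)&(hsv[...,1]>140)&(hsv[...,2]>60)).astype(np.uint8)
cs,_=cv2.findContours(cv2.morphologyEx(br,cv2.MORPH_CLOSE,np.ones((5,5))),cv2.RETR_EXTERNAL,cv2.CHAIN_APPROX_NONE)
px=lambda c:(c.reshape(-1,2)+.5)/S-.5
for c in cs:
    if cv2.contourArea(c)<200*S: continue
    P=ray2plane(cal,px(c),8)
    print("brown",px(c).mean(0).round(),"circ",*circ(P),"rect",angs(rect(P)))
bl=((hsv[...,2]<45)).astype(np.uint8)
cs,_=cv2.findContours(bl,cv2.RETR_EXTERNAL,cv2.CHAIN_APPROX_NONE)
for c in cs:
    a=cv2.contourArea(c)/S/S
    m=px(c).mean(0)
    if 10<a<120 and 170<m[0]<420 and m[1]>110 and m[1]<280:
        P=ray2plane(cal,px(c),30); print("black",m.round(1),a,angs(rect(P)))
# dishes
import sys
for n,(u,v),r in [("small",(296,230),20),("large",(226,227),24),("square",(131,206),25),("oblong",(169,253),28)]:
    x0,y0=u-r,v-r
    cv2.imwrite(f"pics/d_{n}.png",cv2.resize(im[y0:y0+2*r,x0:x0+2*r],(380,380),interpolation=cv2.INTER_CUBIC))
g=np.vstack([np.hstack([cv2.imread(f"pics/d_{n}.png") for n in p]) for p in (("small","large"),("square","oblong"))])
cv2.imwrite("pics/dishes.png",cv2.resize(g,(600,600)))
E
```

```text
brown [352. 258.] circ [ 381.03037289 -277.73414191] 37.695185916323595 rect (array([ 380.9, -277.7]), 76.1, 75.0, 88.8)
brown [389. 200.] circ [ 555.70729257 -399.57644562] 53.87038886375178 rect (array([ 555.7, -399.7]), 117.4, 73.1, 67.5)
brown [190. 174.] circ [645.79382832 216.18236891] 51.416518944531205 rect (array([645.8, 216.3]), 90.5, 90.4, 55.0)
brown [325. 172.] circ [ 647.09227861 -199.87555946] 54.44845005743593 rect (array([ 647.2, -199.6]), 109.1, 108.7, 88.2)
black [352.6 257.9] 24.15625 (array([ 381.4, -276.1]), 19.6, 15.0, 65.1)
black [404.2 252.4] 56.1875 (array([ 394.5, -436.8]), 37.8, 15.9, -12.0)
black [390.5 200.1] 53.75 (array([ 555.3, -398.2]), 46.5, 13.5, 67.2)
black [325.  171.1] 24.5 (array([ 646.9, -198.4]), 18.8, 16.0, -42.3)
black [189.3 173.3] 37.125 (array([645.4, 215.8]), 44.2, 9.7, 53.8)
black [376.  132.8] 26.625 (array([ 765.8, -362. ]), 23.1, 15.5, -50.0)
```

View pics/dishes.png

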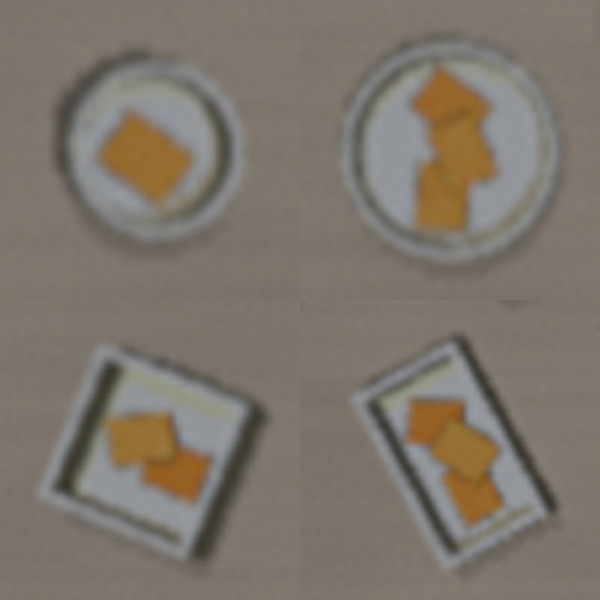

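Run:
```python
from h import *
im=cv2.imread('pics/top0.png'); S=4
cal=viewer.calibration("top")
b=cv2.resize(im,None,fx=S,fy=S,interpolation=cv2.INTER_CUBIC)
hsv=cv2.cvtColor(b,cv2.COLOR_BGR2HSV).astype(int)
L=cv2.GaussianBlur(b,(0,0),1).astype(int)
for (x,y) in [(250,240),(200,240),(214,240),(296,260),(296,243)]: print(im[y,x],end=' ')
m=((L[...,0]>L[...,2]-8)&(L[...,2]>115)).astype(np.uint8)   # white-ish
px=lambda c:(c.reshape(-1,2)+.5)/S-.5
cv2.imwrite("pics/mask.png",cv2.resize(m[160*S:280*S,100*S:330*S]*255,None,fx=.85,fy=.85))
cs,_=cv2.findContours(m,cv2.RETR_EXTERNAL,cv2.CHAIN_APPROX_NONE)
for c in cs:
    q=px(c).mean(0)
    if cv2.contourArea(c)<150*S*S or not(100<q[0]<330 and 150<q[1]<290): continue
    P=ray2plane(cal,px(c),42); h=cv2.convexHull(c); H=ray2plane(cal,px(h),42)
    print(q.round(),"circ",*circ(P),"rect",angs(rect(P)))
# tall things
for n,p,z in [("tumbler",(257,164),0),("shaker",(179,215),40),("pot",(258,207),20),("cup",(339,213),20)]: print(n,ray2plane(cal,p,z).round())
```

```text
[112 119 127] [110 119 127] [114 119 123] [107 114 122] [ 94 102 110] [168. 254.] circ [401.86837372 278.07541066] 51.155680871731796 rect (array([401.8, 278.1]), 114.5, 67.9, 28.7)
[297. 230.] circ [ 469.78484472 -107.55996751] 34.595960049128244 rect (array([ 469.5, -107.5]), 69.9, 68.8, 10.3)
[226. 226.] circ [481.21589941 104.70183065] 51.963960042412815 rect (array([481.6, 104.6]), 104.9, 104.2, -50.9)
[129. 206.] circ [547.33892463 399.11079974] 48.61659402171815 rect (array([547.9, 399. ]), 87.9, 85.9, -22.8)
tumbler [[676.   9.   0.]]
shaker [[518. 245.  40.]]
pot [[540.   7.  20.]]
cup [[ 519. -240.   20.]]
```

View pics/mask.png

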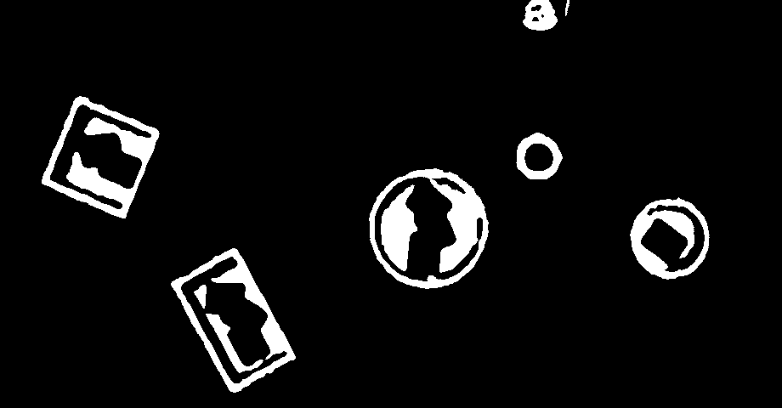

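The sizes fit what was given: dish circles 69 and 104 mm, rectangles about 87x87 and 114x68 mm. The bar angles also agree with the board angles. In the enlarged crop, the brown lids are the ones meant, not the green or yellow. I'll start with the square lid.

Call:
drive_tool:
  rows:
    - [[0.93,-0.55,0,0,0,-0.233],[0.93,-0.55,0,0,0,-0.233],[0.93,-0.55,0,0,0,-0.233]]
  fingers: 0.3
  force: 40

```text
time_s: 0.52
eef_pos: [278.9, 435.5, 404.0]
ee_rot: [-0.0, 0.356, 0.934, -0.001]
force: [0.1, 0.6, 0.1]
grip_width: 0.651
```

Call:
drive_tool:
  rows:
    - [[0.93,-0.55,0,0,0,-0.233],[0.93,-0.55,0,0,0,-0.233],[0.93,-0.55,0,0,0,-0.233]]

```text
time_s: 0.9
eef_pos: [373.4, 379.6, 403.5]
ee_rot: [-0.0, 0.522, 0.853, -0.001]
force: [-0.3, 0.7, 0.1]
grip_width: 0.651
```

Call:
drive_tool:
  rows:
    - [[0.93,-0.55,0,0,0,-0.233],[0.93,-0.55,0,0,0,-0.233],[0.93,-0.55,0,0,0,-0.233]]

```text
time_s: 1.27
eef_pos: [467.4, 324.2, 402.9]
ee_rot: [-0.001, 0.669, 0.744, -0.001]
force: [-0.8, 0.7, 0.6]
grip_width: 0.65
```

Call:
drive_tool:
  rows:
    - [[0.93,-0.55,-0.5,0,0,-0.233],[0.93,-0.55,-0.5,0,0,-0.233],[0.93,-0.55,-0.5,0,0,-0.233]]

```text
time_s: 1.65
eef_pos: [561.0, 269.0, 350.2]
ee_rot: [-0.002, 0.793, 0.609, -0.003]
force: [-0.9, 0.6, 0.5]
grip_width: 0.649
```

Call:
drive_tool:
  rows:
    - [[0.85,-0.53,-0.9,0,0,-0.228],[0.85,-0.53,-0.9,0,0,-0.228],[0.85,-0.53,-0.9,0,0,-0.228],[0.85,-0.53,-0.9,0,0,-0.228],[0.85,-0.53,-0.9,0,0,-0.228]]

```text
time_s: 2.28
eef_pos: [645.1, 217.8, 262.4]
ee_rot: [-0.002, 0.888, 0.46, -0.001]
force: [1.1, -0.7, -0.1]
grip_width: 0.649
```

```bash
cat > st.py <<'E'
from h import *
import sys
s=ctrl.sense(); q=s["ee_rot"]
from scipy.spatial.transform import Rotation as R
m=R.from_quat([q[1],q[2],q[3],q[0]]).as_matrix()
print("t",s["time_s"],"pos",s["eef_pos"].round(1),"jaw",np.degrees(np.arctan2(m[1,1],m[0,1])).round(1),"tilt xy",m[:2,2].round(4),"J6",s["joints"][5].round(2),"w",round(s["grip_width"],3),"F",s["force"].round(1))
if len(sys.argv)>1:
    n,name=sys.argv[1:3]
    im=viewer.capture(n); cv2.imwrite(f"pics/{name}.png",cv2.cvtColor(im,cv2.COLOR_RGB2BGR))
E
python3 st.py wrist w1
```

```text
t 2.275 pos [645.1 217.8 262.4] jaw -35.2 tilt xy [-0.0044  0.0028] J6 0.77 w 0.649 F [ 1.1 -0.7 -0.1]
```

View pics/w1.png

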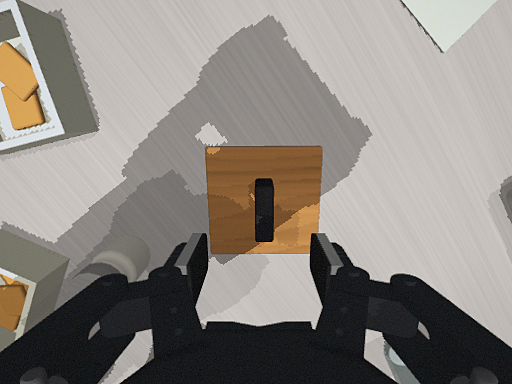

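The wrist view shows the square lid lined up, with its bar at (264,210) between the jaws at u≈258. I'll descend and grip.

Call:
drive_tool:
  rows:
    - [[0.0,-0.02,-0.3,0,0,0],[0.0,-0.02,-0.6,0,0,0],[0,-0.02,-0.76,0,0,0],[0,-0.02,-0.76,0,0,0],[0,-0.02,-0.76,0,0,0]]

```text
time_s: 2.95
eef_pos: [645.5, 215.8, 187.9]
ee_rot: [-0.002, 0.888, 0.46, -0.0]
force: [-0.4, -0.4, 0.6]
grip_width: 0.651
```

Call:
drive_tool:
  rows:
    - [[0,0,0,0,0,0],[0,0,0,0,0,0],[0,0,0,0,0,0],[0,0,0,0,0,0],[0,0,0,0,0,0],[0,0,0,0,0,0]]
  fingers: -1
  force: 50

```text
time_s: 3.7
eef_pos: [645.7, 215.8, 188.8]
ee_rot: [-0.002, 0.888, 0.46, 0.0]
force: [0.1, -0.1, 6.2]
grip_width: 0.149
```

```bash
python3 st.py wrist w2
```

```text
t 3.7 pos [645.7 215.8 188.8] jaw -35.2 tilt xy [-0.0006  0.0032] J6 0.76 w 0.149 F [ 0.1 -0.1  6.2]
```

View pics/w2.png

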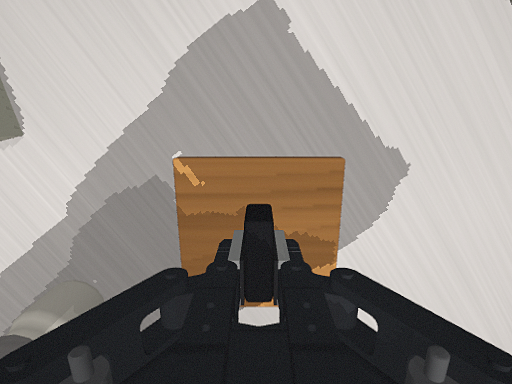

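The bar is gripped (width 0.149, about 13 mm). I'll lift it and carry it to the square dish.

Call:
drive_tool:
  rows:
    - [[0,0,0.3,0,0,0],[0,0,0.7,0,0,0],[0,0,1,0,0,0],[0,0,1,0,0,0]]

```text
time_s: 4.25
eef_pos: [645.9, 215.9, 290.8]
ee_rot: [-0.001, 0.888, 0.46, 0.002]
force: [1.4, 0.2, -0.6]
grip_width: 0.154
```

Call:
drive_tool:
  rows:
    - [[-0.2,0.4,0,0,0,0.06],[-0.49,0.92,0,0,0,0.138],[-0.49,0.92,0,0,0,0.138],[-0.49,0.92,0,0,0,0.138]]

```text
time_s: 4.75
eef_pos: [596.9, 307.5, 289.3]
ee_rot: [-0.001, 0.833, 0.553, 0.001]
force: [-0.6, -0.8, -0.8]
grip_width: 0.153
```

Call:
drive_tool:
  rows:
    - [[-0.2,0.4,0,0,0,0],[-0.49,0.91,0,0,0,0],[-0.49,0.91,0,0,0,0],[-0.49,0.91,0,0,0,0],[-0.49,0.91,0,0,0,0]]

```text
time_s: 5.38
eef_pos: [549.0, 397.0, 289.0]
ee_rot: [-0.001, 0.834, 0.552, 0.001]
force: [-0.3, 0.4, -0.2]
grip_width: 0.157
```

```bash
python3 st.py wrist w3
```

```text
t 5.375 pos [549. 397. 289.] jaw -23.0 tilt xy [0.0002 0.0031] J6 0.85 w 0.157 F [-0.3  0.4 -0.2]
```

View pics/w3.png

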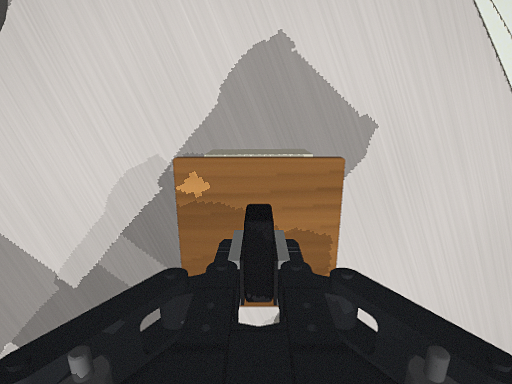

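Held flat, sides parallel to the dish, and laterally centred: dish edge u 204–312 against lid edge u 173–345. I'll lower it.

Call:
drive_tool:
  rows:
    - [[-0.01,0.02,-0.25,0,0,0],[-0.01,0.02,-0.48,0,0,0],[-0.01,0.02,-0.55,0,0,0],[-0.01,0.02,-0.57,0,0,0],[-0.01,0.02,-0.58,0,0,0]]

```text
time_s: 6.05
eef_pos: [548.2, 399.0, 232.1]
ee_rot: [-0.001, 0.834, 0.552, 0.002]
force: [-0.6, 0.2, -1.5]
grip_width: 0.157
```

```bash
python3 st.py side s3
```

```text
t 6.05 pos [548.2 399.  232.1] jaw -23.0 tilt xy [0.0018 0.0039] J6 0.86 w 0.157 F [-0.6  0.2 -1.5]
```

View pics/s3.png

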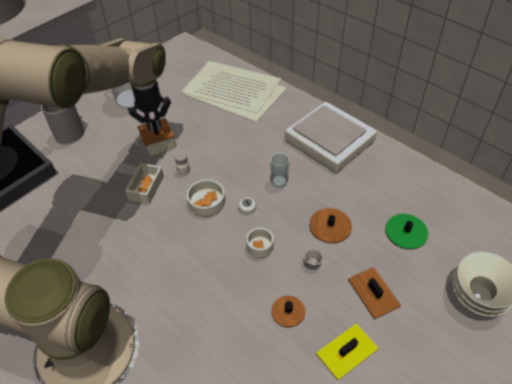

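Call:
drive_tool:
  rows:
    - [[0,0,-0.01,0,0,0],[0,0,-0.02,0,0,0],[0,0,-0.02,0,0,0]]

```text
time_s: 6.48
eef_pos: [548.3, 399.2, 230.8]
ee_rot: [-0.001, 0.834, 0.552, 0.002]
force: [0.3, -0.6, 4.7]
grip_width: 0.156
```

Call:
drive_tool:
  rows:
    - [[0,0,0,0,0,0],[0,0,0,0,0,0],[0,0,0,0,0,0],[0,0,0,0,0,0]]
  fingers: 0.2

```text
time_s: 6.98
eef_pos: [548.2, 399.2, 230.7]
ee_rot: [-0.001, 0.834, 0.552, 0.002]
force: [0.3, 0.9, -0.0]
grip_width: 0.599
```

Call:
drive_tool:
  rows:
    - [[0,0,0.3,0,0,0],[0,0,0.8,0,0,0],[0,0,0.8,0,0,0],[0,0,0.8,0,0,0]]

```text
time_s: 7.48
eef_pos: [548.1, 399.1, 309.9]
ee_rot: [-0.001, 0.834, 0.552, 0.002]
force: [-0.2, -0.5, -0.2]
grip_width: 0.598
```

```bash
python3 st.py wrist w4
```

```text
t 7.475 pos [548.1 399.1 309.9] jaw -23.0 tilt xy [0.0014 0.0038] J6 0.86 w 0.598 F [-0.2 -0.5 -0.2]
```

View pics/w4.png

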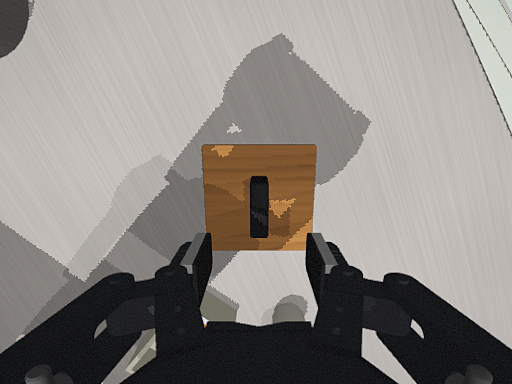

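The square lid sits on its dish; contact came at the expected height of 230.8. Next is the large round lid.

Call:
drive_tool:
  rows:
    - [[0.16,-0.6,0,0,0,0],[0.16,-1,0,0,0,0],[0.16,-1,0,0,0,0]]

```text
time_s: 7.9
eef_pos: [564.5, 296.7, 308.0]
ee_rot: [-0.001, 0.835, 0.551, -0.0]
force: [0.5, 0.8, -0.4]
grip_width: 0.601
```

Call:
drive_tool:
  rows:
    - [[0.16,-0.6,0,0,0,0],[0.16,-1,0,0,0,0],[0.16,-1,0,0,0,0]]

```text
time_s: 8.28
eef_pos: [580.8, 195.0, 307.1]
ee_rot: [-0.002, 0.835, 0.55, -0.001]
force: [0.2, -0.2, 0.8]
grip_width: 0.6
```

Call:
drive_tool:
  rows:
    - [[0.16,-0.6,0,0,0,0],[0.16,-1,0,0,0,0],[0.16,-1,0,0,0,0]]

```text
time_s: 8.65
eef_pos: [597.1, 94.0, 306.3]
ee_rot: [-0.002, 0.836, 0.549, -0.002]
force: [0.7, 0.8, -0.7]
grip_width: 0.599
```

Call:
drive_tool:
  rows:
    - [[0.16,-0.6,0,0,0,0],[0.16,-1,0,0,0,0],[0.16,-1,0,0,0,0]]

```text
time_s: 9.02
eef_pos: [613.5, -6.4, 305.7]
ee_rot: [-0.003, 0.836, 0.548, -0.002]
force: [0.6, -1.0, 0.2]
grip_width: 0.598
```

Call:
drive_tool:
  rows:
    - [[0.16,-0.6,0,0,0,0],[0.16,-1,0,0,0,0],[0.16,-1,0,0,0,0]]

```text
time_s: 9.4
eef_pos: [629.8, -106.4, 305.0]
ee_rot: [-0.003, 0.837, 0.548, -0.002]
force: [0.4, -0.2, 0.6]
grip_width: 0.601
```

Target (647,-199): shift (+17,-93), then down to z≈191.

Call:
drive_tool:
  rows:
    - [[0.17,-0.5,0,0,0,0],[0.17,-0.92,-0.2,0,0,0],[0.17,-0.92,-0.45,0,0,0],[0.17,-0.92,-0.45,0,0,0],[0.17,-0.92,-0.45,0,0,0]]

```text
time_s: 10.02
eef_pos: [647.6, -196.4, 261.2]
ee_rot: [-0.002, 0.836, 0.549, -0.001]
force: [0.1, 0.7, 0.1]
grip_width: 0.6
```

```bash
python3 st.py wrist w5
python3 - <<'E'
from h import *
cal=viewer.calibration("wrist"); im=cv2.imread("pics/w5.png"); hsv=cv2.cvtColor(im,cv2.COLOR_BGR2HSV)
m=((hsv[...,0]<20)&(hsv[...,1]>110)).astype(np.uint8)
cs,_=cv2.findContours(m,cv2.RETR_EXTERNAL,cv2.CHAIN_APPROX_NONE)
c=max(cs,key=cv2.contourArea); 
q=c.reshape(-1,2).astype(float); q=q[q[:,1]<225]
print(len(q),circ(ray2plane(cal,q,8)))
E
```

```text
t 10.025 pos [ 647.6 -196.4  261.2] jaw -23.5 tilt xy [-0.0052  0.0025] J6 -0.06 w 0.6 F [0.1 0.7 0.1]
228 (array([ 647.94861578, -201.29757083]), np.float64(55.944904825113795))
```

View pics/w5.png

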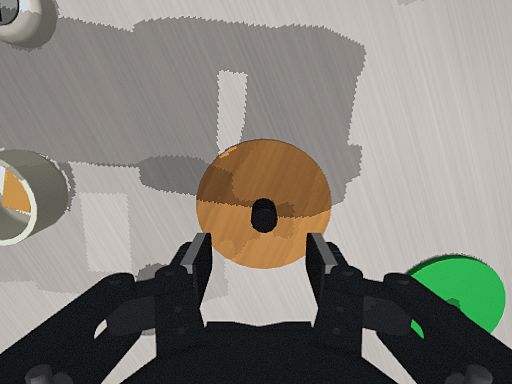

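The brown large lid is under the gripper at (264,203), with a measured radius of 56 mm (57 expected). The green one is off to the right. I'll descend and grip.

Call:
drive_tool:
  rows:
    - [[0,-0.04,-0.3,0,0,0],[0,-0.04,-0.6,0,0,0],[0,-0.04,-0.71,0,0,0],[0,-0.04,-0.71,0,0,0],[0,-0.04,-0.71,0,0,0]]

```text
time_s: 10.7
eef_pos: [647.9, -200.8, 192.2]
ee_rot: [-0.001, 0.836, 0.549, -0.001]
force: [0.3, 1.0, 0.2]
grip_width: 0.599
```

Call:
drive_tool:
  rows:
    - [[0,0,0,0,0,0],[0,0,0,0,0,0],[0,0,0,0,0,0],[0,0,0,0,0,0],[0,0,0,0,0,0],[0,0,0,0,0,0]]
  fingers: -1

```text
time_s: 11.45
eef_pos: [648.2, -200.9, 193.5]
ee_rot: [-0.0, 0.836, 0.549, -0.0]
force: [-0.8, 0.6, 6.1]
grip_width: 0.209
```

Call:
drive_tool:
  rows:
    - [[0,0,0.3,0,0,0],[0,0,0.7,0,0,0],[0,0,1,0,0,0],[0,0,1,0,0,0]]

```text
time_s: 11.95
eef_pos: [648.3, -200.9, 295.8]
ee_rot: [0.002, 0.836, 0.549, 0.001]
force: [0.2, -0.4, -0.9]
grip_width: 0.213
```

```bash
python3 st.py wrist w6
```

```text
t 11.95 pos [ 648.3 -200.9  295.8] jaw -23.5 tilt xy [ 0.0034 -0.0019] J6 -0.06 w 0.213 F [ 0.2 -0.4 -0.9]
```

View pics/w6.png

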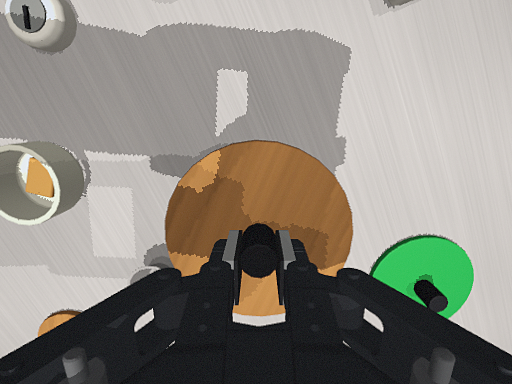

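Gripped (knob width 0.21, about 18 mm), held flat. Carrying it to the large dish at (481.4,104.7).

Call:
drive_tool:
  rows:
    - [[-0.2,0.4,0.1,0,0,0],[-0.42,0.76,0.1,0,0,0],[-0.42,0.76,0.1,0,0,0]]

```text
time_s: 12.38
eef_pos: [605.1, -122.6, 301.9]
ee_rot: [-0.002, 0.835, 0.55, -0.001]
force: [-0.8, -0.6, -1.3]
grip_width: 0.208
```

Call:
drive_tool:
  rows:
    - [[-0.2,0.4,0,0,0,0],[-0.42,0.76,0,0,0,0],[-0.42,0.76,0,0,0,0]]

```text
time_s: 12.75
eef_pos: [562.4, -45.3, 300.8]
ee_rot: [-0.003, 0.835, 0.55, -0.002]
force: [0.6, -0.6, -0.4]
grip_width: 0.204
```

Call:
drive_tool:
  rows:
    - [[-0.2,0.4,0,0,0,0],[-0.42,0.76,0,0,0,0],[-0.42,0.76,0,0,0,0]]

```text
time_s: 13.12
eef_pos: [520.1, 31.5, 300.1]
ee_rot: [-0.003, 0.834, 0.551, -0.002]
force: [0.0, -0.9, -0.2]
grip_width: 0.212
```

Call:
drive_tool:
  rows:
    - [[-0.2,0.4,0,0,0,0],[-0.385,0.73,0,0,0,0],[-0.385,0.73,0,0,0,0],[-0.385,0.73,-0.4,0,0,0],[-0.385,0.73,-0.6,0,0,0],[-0.385,0.73,-0.63,0,0,0],[-0.385,0.73,-0.63,0,0,0],[-0.385,0.73,-0.63,0,0,0]]

```text
time_s: 14.12
eef_pos: [482.1, 104.2, 237.8]
ee_rot: [-0.003, 0.835, 0.551, -0.002]
force: [-0.1, 0.3, -0.4]
grip_width: 0.211
```

```bash
python3 st.py wrist w7
```

```text
t 14.125 pos [482.1 104.2 237.8] jaw -23.1 tilt xy [-0.006   0.0024] J6 0.38 w 0.211 F [-0.1  0.3 -0.4]
```

View pics/w7.png

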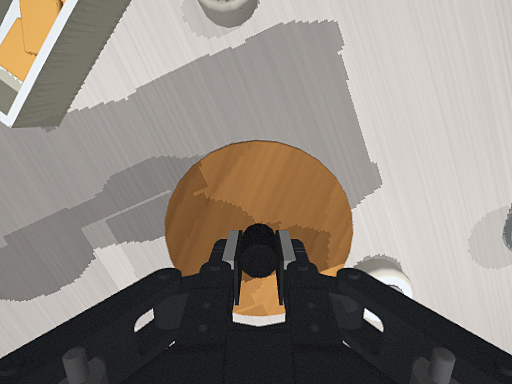

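The lid is level over the dish and hides it fully. Lowering the last few millimetres.

Call:
drive_tool:
  rows:
    - [[0,0,-0.01,0,0,0],[0,0,-0.02,0,0,0],[0,0,-0.03,0,0,0],[0,0,-0.03,0,0,0]]

```text
time_s: 14.68
eef_pos: [481.9, 104.4, 235.4]
ee_rot: [-0.003, 0.834, 0.551, -0.002]
force: [-3.0, -0.2, 6.9]
grip_width: 0.21
```

Contact at 235.4, as expected. Release and rise.

Call:
drive_tool:
  rows:
    - [[0,0,0,0,0,0],[0,0,0,0,0,0],[0,0,0,0,0,0],[0,0,0,0,0,0]]
  fingers: 0.2

```text
time_s: 15.18
eef_pos: [481.9, 104.4, 235.3]
ee_rot: [-0.003, 0.834, 0.551, -0.002]
force: [-0.2, -0.3, -0.5]
grip_width: 0.597
```

Call:
drive_tool:
  rows:
    - [[0,0,0.3,0,0,0],[0,0,0.8,0,0,0],[0,0,0.8,0,0,0],[0,0,0.8,0,0,0]]

```text
time_s: 15.68
eef_pos: [481.7, 104.4, 314.6]
ee_rot: [-0.003, 0.834, 0.551, -0.002]
force: [-0.5, 0.6, 0.6]
grip_width: 0.598
```

```bash
python3 st.py wrist w8
```

```text
t 15.675 pos [481.7 104.4 314.6] jaw -23.1 tilt xy [-0.007   0.0024] J6 0.38 w 0.598 F [-0.5  0.6  0.6]
```

View pics/w8.png

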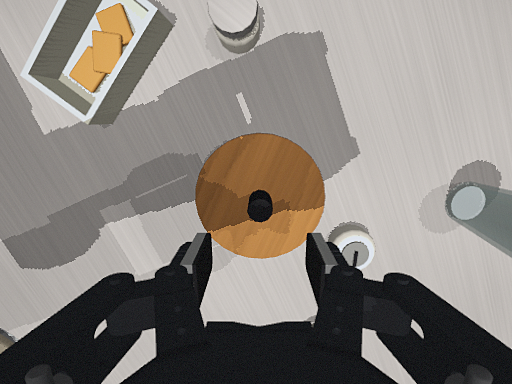

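The large lid lies flat on its dish. On to the small lid at (381,-277).

Call:
drive_tool:
  rows:
    - [[-0.25,-0.6,0,0,0,0],[-0.25,-0.95,0,0,0,0],[-0.25,-0.95,0,0,0,0]]

```text
time_s: 16.1
eef_pos: [456.5, 7.7, 313.2]
ee_rot: [-0.004, 0.835, 0.55, -0.003]
force: [0.0, 0.3, 1.0]
grip_width: 0.601
```

Call:
drive_tool:
  rows:
    - [[-0.25,-0.6,0,0,0,0],[-0.25,-0.95,0,0,0,0],[-0.25,-0.95,0,0,0,0]]

```text
time_s: 16.48
eef_pos: [431.5, -88.4, 312.4]
ee_rot: [-0.005, 0.836, 0.549, -0.004]
force: [0.5, 0.1, -0.7]
grip_width: 0.602
```

Call:
drive_tool:
  rows:
    - [[-0.25,-0.6,0,0,0,0],[-0.25,-0.95,0,0,0,0],[-0.25,-0.95,0,0,0,0]]

```text
time_s: 16.85
eef_pos: [406.7, -184.1, 311.9]
ee_rot: [-0.005, 0.837, 0.548, -0.004]
force: [-0.6, -0.0, -0.6]
grip_width: 0.598
```

Call:
drive_tool:
  rows:
    - [[-0.25,-0.6,0,0,0,0],[-0.25,-0.93,-0.2,0,0,0],[-0.25,-0.93,-0.5,0,0,0],[-0.25,-0.93,-0.5,0,0,0],[-0.25,-0.93,-0.5,0,0,0]]

```text
time_s: 17.48
eef_pos: [382.4, -276.1, 262.6]
ee_rot: [-0.005, 0.836, 0.548, -0.004]
force: [-0.7, -0.8, 0.1]
grip_width: 0.603
```

```bash
python3 st.py wrist w9
python3 - <<'E'
from h import *
cal=viewer.calibration("wrist"); im=cv2.imread("pics/w9.png"); hsv=cv2.cvtColor(im,cv2.COLOR_BGR2HSV)
m=((hsv[...,0]<20)&(hsv[...,1]>110)).astype(np.uint8)
cs,_=cv2.findContours(m,cv2.RETR_EXTERNAL,cv2.CHAIN_APPROX_NONE)
c=max(cs,key=cv2.contourArea); 
q=c.reshape(-1,2).astype(float)
print(len(q),circ(ray2plane(cal,q,8)))
E
```

```text
t 17.475 pos [ 382.4 -276.1  262.6] jaw -23.5 tilt xy [-0.0115  0.0039] J6 -0.46 w 0.603 F [-0.7 -0.8  0.1]
259 (array([ 381.45174986, -279.09698841]), np.float64(39.21770510930923))
```

View pics/w9.png

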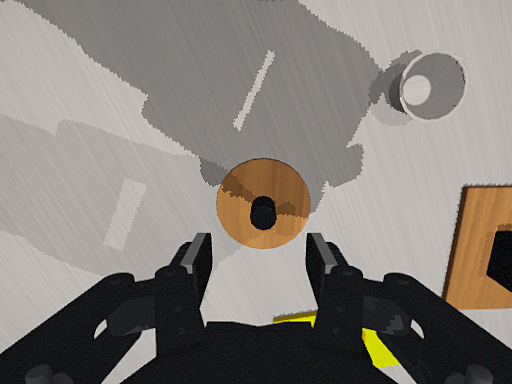

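The small brown lid is at (264,203), radius 39 mm (40 expected), at about (381.2,-278.3) by both views. The yellow decoy is at the bottom of the picture. Descend and grip.

Call:
drive_tool:
  rows:
    - [[-0.01,-0.02,-0.3,-0.0025,-0.007,0],[-0.01,-0.02,-0.6,-0.0025,-0.007,0],[-0.01,-0.02,-0.72,-0.0025,-0.007,0],[-0.01,-0.02,-0.72,-0.0025,-0.007,0],[-0.01,-0.02,-0.72,-0.0025,-0.007,0]]

```text
time_s: 18.15
eef_pos: [381.6, -278.5, 192.0]
ee_rot: [0.001, 0.836, 0.548, -0.0]
force: [-0.0, -0.1, -0.2]
grip_width: 0.603
```

Call:
drive_tool:
  rows:
    - [[0,0,0,0,0,0],[0,0,0,0,0,0],[0,0,0,0,0,0],[0,0,0,0,0,0],[0,0,0,0,0,0],[0,0,0,0,0,0]]
  fingers: -1

```text
time_s: 18.9
eef_pos: [381.8, -278.6, 192.9]
ee_rot: [0.002, 0.836, 0.548, 0.0]
force: [-0.4, 0.9, 7.3]
grip_width: 0.217
```

Call:
drive_tool:
  rows:
    - [[0,0,0.3,0,0,0],[0,0,0.7,0,0,0],[0,0,1,0,0,0],[0,0,1,0,0,0]]

```text
time_s: 19.4
eef_pos: [382.0, -278.8, 294.7]
ee_rot: [0.004, 0.836, 0.549, 0.0]
force: [-0.7, 0.0, -1.4]
grip_width: 0.213
```

```bash
python3 st.py wrist w10
```

```text
t 19.4 pos [ 382.  -278.8  294.7] jaw -23.5 tilt xy [ 0.0051 -0.0067] J6 -0.47 w 0.213 F [-0.7  0.  -1.4]
```

View pics/w10.png

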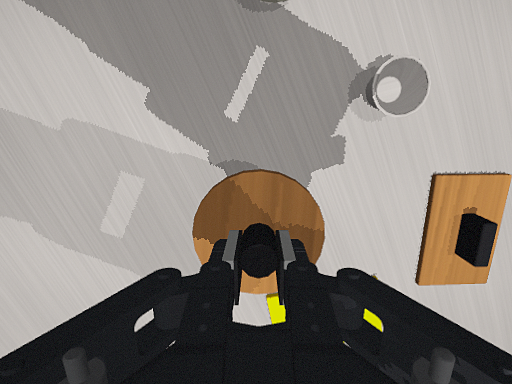

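Gripped. Carrying it to the small dish at (469.7,-107.5).

Call:
drive_tool:
  rows:
    - [[0.2,0.4,0,0,0,0],[0.44,0.85,0,0,0,0],[0.44,0.85,0,0,0,0]]

```text
time_s: 19.82
eef_pos: [426.4, -191.1, 291.8]
ee_rot: [0.001, 0.835, 0.55, -0.0]
force: [-0.5, 0.1, -0.9]
grip_width: 0.211
```

Call:
drive_tool:
  rows:
    - [[0.2,0.4,0,0,0,0],[0.43,0.84,0,0,0,0],[0.43,0.84,0,0,0,0],[0.43,0.84,-0.2,0,0,0],[0.43,0.84,-0.2,0,0,0],[0.43,0.84,-0.2,0,0,0]]

```text
time_s: 20.58
eef_pos: [469.2, -108.0, 272.0]
ee_rot: [0.001, 0.835, 0.55, -0.0]
force: [-0.5, -0.5, -0.3]
grip_width: 0.213
```

```bash
python3 st.py wrist w11
```

```text
t 20.575 pos [ 469.2 -108.   272. ] jaw -23.3 tilt xy [ 0.0009 -0.0023] J6 -0.06 w 0.213 F [-0.5 -0.5 -0.3]
```

View pics/w11.png

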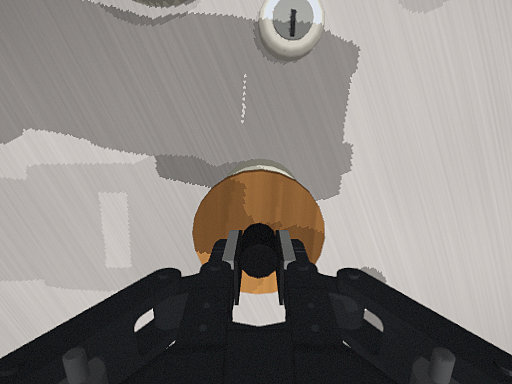

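The dish's far rim shows at u≈230–297, a few pixels right of the lid's centre at 258. I'll nudge about 2 mm along the jaw direction and lower.

Call:
drive_tool:
  rows:
    - [[0.02,-0.005,-0.2,0,0,0],[0.02,-0.005,-0.33,0,0,0],[0.02,-0.005,-0.35,0,0,0],[0.02,-0.005,-0.35,0,0,0]]

```text
time_s: 21.12
eef_pos: [471.4, -108.4, 237.5]
ee_rot: [0.002, 0.835, 0.55, -0.0]
force: [0.5, 0.5, -0.9]
grip_width: 0.209
```

Call:
drive_tool:
  rows:
    - [[0,0,-0.01,0,0,0],[0,0,-0.02,0,0,0],[0,0,-0.03,0,0,0],[0,0,-0.03,0,0,0]]

```text
time_s: 21.62
eef_pos: [471.4, -108.4, 234.9]
ee_rot: [0.002, 0.835, 0.55, 0.0]
force: [-1.0, -0.1, 5.2]
grip_width: 0.212
```

Call:
drive_tool:
  rows:
    - [[0,0,0,0,0,0],[0,0,0,0,0,0],[0,0,0,0,0,0],[0,0,0,0,0,0]]
  fingers: 0.2

```text
time_s: 22.12
eef_pos: [471.4, -108.4, 234.8]
ee_rot: [0.002, 0.835, 0.55, 0.0]
force: [0.1, -0.8, -0.4]
grip_width: 0.6
```

Call:
drive_tool:
  rows:
    - [[0,0,0.3,0,0,0],[0,0,0.8,0,0,0],[0,0,0.8,0,0,0],[0,0,0.8,0,0,0]]

```text
time_s: 22.62
eef_pos: [471.2, -108.3, 314.2]
ee_rot: [0.001, 0.835, 0.55, -0.0]
force: [0.3, 0.3, 0.5]
grip_width: 0.6
```

```bash
python3 st.py wrist w12
```

```text
t 22.625 pos [ 471.2 -108.3  314.2] jaw -23.3 tilt xy [ 0.0012 -0.0025] J6 -0.06 w 0.6 F [0.3 0.3 0.5]
```

View pics/w12.png

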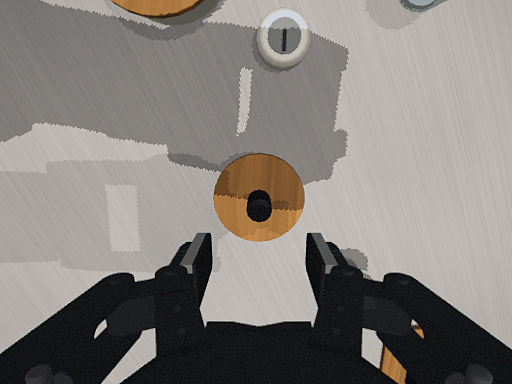

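The small lid is on. Next, the oblong brown lid at (555.6,-399.2).

Call:
drive_tool:
  rows:
    - [[0.28,-0.6,0,0,0,0],[0.28,-0.96,0,0,0,0],[0.28,-0.96,0,0,0,0]]

```text
time_s: 23.05
eef_pos: [499.0, -206.3, 312.0]
ee_rot: [-0.0, 0.836, 0.549, -0.001]
force: [0.2, 0.7, -0.7]
grip_width: 0.6
```

Call:
drive_tool:
  rows:
    - [[0.28,-0.6,0,0,0,0],[0.28,-0.96,0,0,0,0],[0.28,-0.96,0,0,0,0]]

```text
time_s: 23.42
eef_pos: [526.8, -303.7, 310.4]
ee_rot: [-0.001, 0.837, 0.548, -0.001]
force: [0.2, 0.3, -0.3]
grip_width: 0.599
```

Call:
drive_tool:
  rows:
    - [[0.28,-0.6,0,0,0,0],[0.28,-0.96,-0.2,0,0,0],[0.28,-0.96,-0.5,0,0,0],[0.28,-0.96,-0.5,0,0,0],[0.28,-0.96,-0.5,0,0,0]]

```text
time_s: 24.05
eef_pos: [555.3, -398.7, 261.6]
ee_rot: [-0.001, 0.836, 0.548, -0.001]
force: [0.0, -0.4, 0.7]
grip_width: 0.605
```

```bash
python3 st.py wrist w13
python3 - <<'E'
from h import *
cal=viewer.calibration("wrist"); im=cv2.imread("pics/w13.png"); hsv=cv2.cvtColor(im,cv2.COLOR_BGR2HSV)
m=((hsv[...,0]<20)&(hsv[...,1]>110)).astype(np.uint8)
cs,_=cv2.findContours(m,cv2.RETR_EXTERNAL,cv2.CHAIN_APPROX_NONE)
c=max(cs,key=cv2.contourArea); 
print(angs(rect(ray2plane(cal,c.reshape(-1,2).astype(float),8))))
E
```

```text
t 24.05 pos [ 555.3 -398.7  261.6] jaw -23.5 tilt xy [-0.0028 -0.    ] J6 -0.38 w 0.605 F [ 0.  -0.4  0.7]
(array([ 556.4, -401.9]), 119.7, 75.9, 67.3)
```

View pics/w13.png

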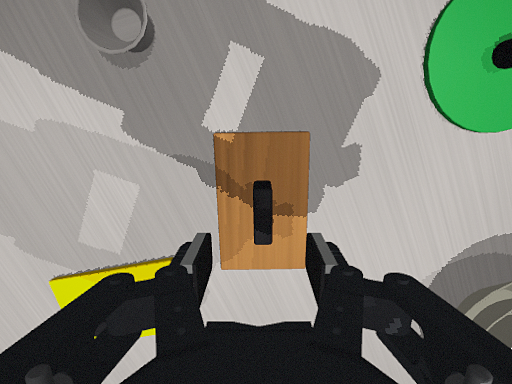

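The brown oblong lid is under the gripper at (262,200), measuring 119.7 x 75.9 mm at 67.3°. The yellow and green look-alikes are off to the sides. Descend and grip.

Call:
drive_tool:
  rows:
    - [[0.01,-0.015,-0.3,0,0,0.009],[0.01,-0.015,-0.6,0,0,0.009],[0.01,-0.015,-0.71,0,0,0.009],[0.01,-0.015,-0.71,0,0,0.009],[0.01,-0.015,-0.71,0,0,0.009]]

```text
time_s: 24.72
eef_pos: [556.6, -400.5, 192.9]
ee_rot: [0.001, 0.833, 0.554, -0.001]
force: [0.6, -0.7, 1.3]
grip_width: 0.602
```

Call:
drive_tool:
  rows:
    - [[0,0,0,0,0,0],[0,0,0,0,0,0],[0,0,0,0,0,0],[0,0,0,0,0,0],[0,0,0,0,0,0],[0,0,0,0,0,0]]
  fingers: -1

```text
time_s: 25.48
eef_pos: [556.8, -400.7, 193.8]
ee_rot: [0.002, 0.832, 0.554, -0.001]
force: [-0.9, 0.4, 4.9]
grip_width: 0.151
```

Call:
drive_tool:
  rows:
    - [[0,0,0.3,0,0,0],[0,0,0.7,0,0,0],[0,0,1,0,0,0],[0,0,1,0,0,0]]

```text
time_s: 25.98
eef_pos: [556.9, -400.8, 295.9]
ee_rot: [0.004, 0.832, 0.554, -0.0]
force: [0.5, -0.0, -1.2]
grip_width: 0.153
```

```bash
python3 st.py wrist w14
```

```text
t 25.975 pos [ 556.9 -400.8  295.9] jaw -22.7 tilt xy [ 0.0037 -0.0067] J6 -0.4 w 0.153 F [ 0.5 -0.  -1.2]
```

View pics/w14.png

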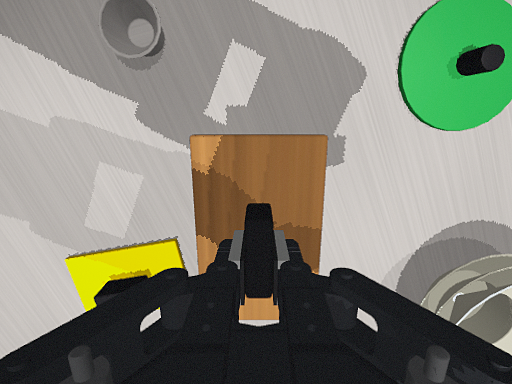

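Gripped. Carrying it to the oblong dish at (401.8,278.1), raising it first to clear the knobs and turning -38.6° on the way.

Call:
drive_tool:
  rows:
    - [[-0.12,0.4,0.4,0,0,-0.061],[-0.22,0.95,0.4,0,0,-0.061],[-0.22,0.97,0.4,0,0,-0.061]]

```text
time_s: 26.4
eef_pos: [534.3, -300.5, 332.1]
ee_rot: [-0.0, 0.857, 0.515, -0.001]
force: [0.7, -0.6, 0.0]
grip_width: 0.148
```

Call:
drive_tool:
  rows:
    - [[-0.12,0.5,0,0,0,-0.061],[-0.22,0.97,0,0,0,-0.061],[-0.22,0.97,0,0,0,-0.061]]

```text
time_s: 26.78
eef_pos: [512.1, -201.5, 330.8]
ee_rot: [-0.002, 0.88, 0.474, -0.002]
force: [0.4, -1.4, -0.6]
grip_width: 0.148
```

Call:
drive_tool:
  rows:
    - [[-0.12,0.5,0,0,0,-0.061],[-0.22,0.97,0,0,0,-0.061],[-0.22,0.97,0,0,0,-0.061]]

```text
time_s: 27.15
eef_pos: [489.9, -103.2, 329.9]
ee_rot: [-0.002, 0.902, 0.432, -0.002]
force: [1.4, -1.3, -0.5]
grip_width: 0.149
```

Call:
drive_tool:
  rows:
    - [[-0.12,0.5,0,0,0,-0.061],[-0.22,0.97,0,0,0,-0.061],[-0.22,0.97,0,0,0,-0.061]]

```text
time_s: 27.52
eef_pos: [468.1, -5.3, 329.3]
ee_rot: [-0.003, 0.921, 0.39, -0.003]
force: [0.1, -0.3, -0.8]
grip_width: 0.146
```

Call:
drive_tool:
  rows:
    - [[-0.12,0.5,0,0,0,-0.061],[-0.22,0.97,0,0,0,-0.061],[-0.22,0.97,0,0,0,-0.061]]

```text
time_s: 27.9
eef_pos: [446.5, 92.3, 328.9]
ee_rot: [-0.003, 0.938, 0.346, -0.003]
force: [-1.2, -0.5, -0.2]
grip_width: 0.149
```

Call:
drive_tool:
  rows:
    - [[-0.12,0.5,0,0,0,-0.061],[-0.22,0.97,0,0,0,-0.061],[-0.22,0.97,0,0,0,-0.061]]

```text
time_s: 28.28
eef_pos: [425.2, 189.8, 328.5]
ee_rot: [-0.003, 0.953, 0.302, -0.003]
force: [0.5, 0.3, -1.2]
grip_width: 0.154
```

```bash
python3 st.py wrist w15
```

```text
t 28.275 pos [425.2 189.8 328.5] jaw -54.9 tilt xy [-0.0072  0.0042] J6 1.12 w 0.154 F [ 0.5  0.3 -1.2]
```

View pics/w15.png

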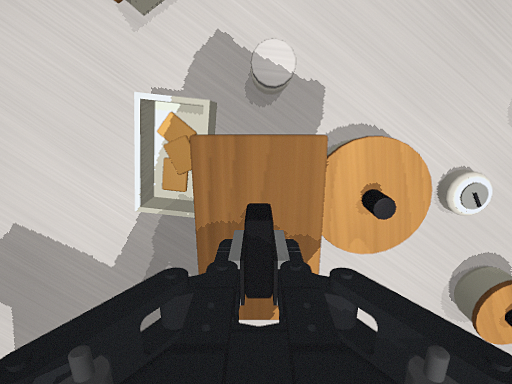

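Run:
```python
from h import *
cal=viewer.calibration("wrist")
P=ray2plane(cal,[[135,93],[136,211],[215,101]],42); print(P.round(1))
d=P[0]-P[1]; print(np.linalg.norm(d),np.degrees(np.arctan2(d[1],d[0])), np.linalg.norm(P[2]-P[0]), "centre",(P[1]+P[2])/2)
```

```text
[[434.9 329.6  42. ]
 [339.5 276.8  42. ]
 [469.2 268.4  42. ]]
109.1179432976128 28.94420377604959 70.151705125651 centre [404.32848327 272.63441851  42.        ]
```

Two views give the dish at 28.8° and centred at about (402.5,276.5). They differ by about 4 mm, which is within tolerance. I'll move above it and check again.

Call:
drive_tool:
  rows:
    - [[-0.12,0.5,0,-0.0027,-0.0046,-0.07],[-0.23,0.86,0,-0.0027,-0.0046,-0.07],[-0.23,0.86,-0.2,-0.0027,-0.0046,-0.07],[-0.23,0.86,-0.55,-0.0027,-0.0046,-0.07],[-0.23,0.86,-0.55,-0.0027,-0.0046,-0.07],[-0.23,0.86,-0.55,-0.0027,-0.0046,-0.07]]

```text
time_s: 29.08
eef_pos: [403.7, 273.9, 274.5]
ee_rot: [0.0, 0.969, 0.248, 0.001]
force: [0.1, 0.2, -0.4]
grip_width: 0.147
```

```bash
python3 st.py wrist w16
```

```text
t 29.075 pos [403.7 273.9 274.5] jaw -61.3 tilt xy [0.0016 0.0003] J6 1.43 w 0.147 F [ 0.1  0.2 -0.4]
```

View pics/w16.png

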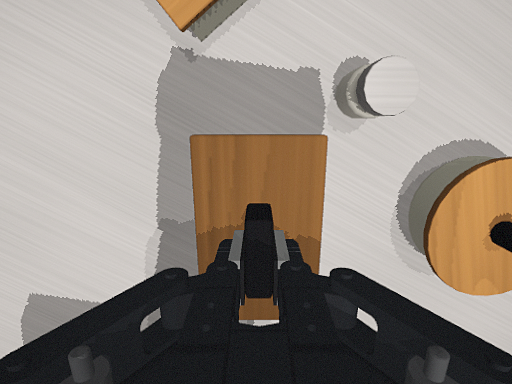

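Call:
drive_tool:
  rows:
    - [[-0.01,0.026,-0.15,0,0,0],[-0.01,0.026,-0.33,0,0,0],[-0.01,0.026,-0.36,0,0,0],[-0.01,0.026,-0.36,0,0,0]]

```text
time_s: 29.62
eef_pos: [402.7, 276.8, 238.9]
ee_rot: [-0.0, 0.969, 0.248, 0.001]
force: [-0.3, -0.1, 0.5]
grip_width: 0.146
```

Call:
drive_tool:
  rows:
    - [[0,0,-0.01,0,0,0],[0,0,-0.02,0,0,0],[0,0,-0.03,0,0,0],[0,0,-0.03,0,0,0]]

```text
time_s: 30.12
eef_pos: [402.7, 276.8, 236.0]
ee_rot: [-0.0, 0.969, 0.248, 0.001]
force: [0.1, 0.9, -0.0]
grip_width: 0.153
```

Call:
drive_tool:
  rows:
    - [[0,0,-0.01,0,0,0],[0,0,-0.015,0,0,0],[0,0,-0.015,0,0,0]]

```text
time_s: 30.5
eef_pos: [402.7, 276.9, 235.7]
ee_rot: [-0.0, 0.969, 0.248, 0.002]
force: [-4.4, -2.2, 15.1]
grip_width: 0.148
```

Call:
drive_tool:
  rows:
    - [[0,0,0,0,0,0],[0,0,0,0,0,0],[0,0,0,0,0,0],[0,0,0,0,0,0]]
  fingers: 0.2

```text
time_s: 31.0
eef_pos: [402.7, 276.9, 235.6]
ee_rot: [0.0, 0.969, 0.248, 0.002]
force: [-0.1, 0.6, -0.0]
grip_width: 0.602
```

Call:
drive_tool:
  rows:
    - [[0,0,0.3,0,0,0],[0,0,0.9,0,0,0],[0,0,0.9,0,0,0],[0,0,0.9,0,0,0]]

```text
time_s: 31.5
eef_pos: [402.5, 276.8, 325.1]
ee_rot: [0.0, 0.969, 0.248, 0.001]
force: [0.2, -0.4, -0.0]
grip_width: 0.597
```

Call:
drive_tool:
  rows:
    - [[-0.3,0.6,0.3,0,0,0],[-0.6,1,0.6,0,0,0],[-0.6,1,0.6,0,0,0],[-0.6,1,0.6,0,0,0]]

```text
time_s: 32.0
eef_pos: [342.6, 376.7, 383.7]
ee_rot: [0.001, 0.969, 0.248, 0.0]
force: [0.1, -0.2, -0.1]
grip_width: 0.603
```

Call:
drive_tool:
  rows:
    - [[-0.5,0.6,0,0,0,0],[-1,0.9,0,0,0,0],[-1,0.9,0,0,0,0],[-1,0.9,0,0,0,0]]

```text
time_s: 32.5
eef_pos: [243.2, 466.2, 382.6]
ee_rot: [0.001, 0.969, 0.248, -0.0]
force: [0.4, -1.1, -0.2]
grip_width: 0.602
```

```bash
python3 st.py top t20; python3 st.py side s20; python3 -c "
import cv2
im=cv2.imread('pics/t20.png')[130:300,90:440]
cv2.imwrite('pics/t20z.png',cv2.resize(im,None,fx=2.28,fy=2.28,interpolation=cv2.INTER_CUBIC))"
```

```text
t 32.5 pos [243.2 466.2 382.6] jaw -61.3 tilt xy [-0.0002 -0.0028] J6 1.94 w 0.602 F [ 0.4 -1.1 -0.2]
t 32.55 pos [243.8 465.9 382.9] jaw -61.3 tilt xy [ 0.0002 -0.0025] J6 1.94 w 0.596 F [ 0.2 -0.  -0.5]
```

View pics/t20z.png

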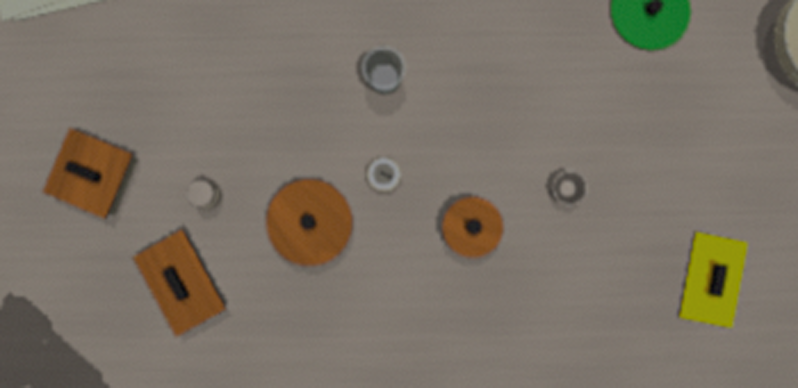

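View pics/s20.png

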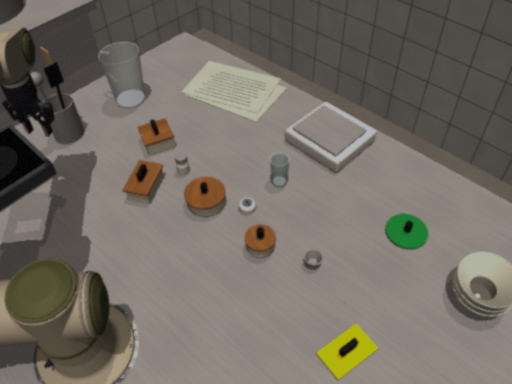

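All four lids sit on their dishes in both views, and the glass and shaker are still standing. Now to measure them from the top view.

Run:
```python
from h import *
cal=viewer.calibration("top"); S=4
b=cv2.resize(cv2.imread('pics/t20.png'),None,fx=S,fy=S,interpolation=cv2.INTER_CUBIC)
hsv=cv2.cvtColor(b,cv2.COLOR_BGR2HSV)
br=((hsv[...,0]<16)&(hsv[...,1]>140)&(hsv[...,2]>60)).astype(np.uint8)
cs,_=cv2.findContours(cv2.morphologyEx(br,cv2.MORPH_CLOSE,np.ones((5,5))),cv2.RETR_EXTERNAL,cv2.CHAIN_APPROX_NONE)
D={"square":((547.6,399.1),-22.8),"oblong":((401.8,278.1),28.7),"large":((481.4,104.7),0),"small":((469.7,-107.5),0)}
for c in cs:
    if cv2.contourArea(c)<200*S: continue
    P=ray2plane(cal,(c.reshape(-1,2)+.5)/S-.5,50); r=angs(rect(P))
    n=min(D,key=lambda k:np.hypot(*(r[0]-np.array(D[k][0]))))
    print(n,r,"r",circ(P)[1].round(1),"off",r[0]-np.array(D[n][0]))
a=cv2.imread('pics/top0.png').astype(int);t=cv2.imread('pics/t20.png').astype(int)
for n,(u,v) in [("tumbler",(257,161)),("shaker",(179,215))]: print(n,"diff",np.abs(a-t)[v-10:v+10,u-10:u+10].mean())
```

```text
oblong (array([402.8, 275.9]), 118.0, 74.6, 28.9) r 54.5 off [ 1.  -2.2]
small (array([ 471.2, -107.4]), 76.6, 75.6, 89.1) r 37.9 off [1.5 0.1]
large (array([480.3, 105.3]), 109.1, 108.7, -0.6) r 54.6 off [-1.1  0.6]
square (array([547.7, 399.6]), 93.1, 92.0, 67.1) r 52.2 off [0.1 0.5]
tumbler diff 1.2408333333333332
shaker diff 1.3075
```

```bash
python3 -c "
from rig import ctrl
print(ctrl.finish_job())"
```

```text
the job is handed in; nothing more can be done
None
```

All four brown lids are on their own dishes and the job is handed in, at about 32.6 s of the 106 s allowed. I placed the square lid first, then the large round, small round and oblong, and did not touch the green or yellow look-alikes.

**Position:** a last top-camera measurement compared each lid's centre with where its dish stood at the start:

| Lid | Offset from dish centre (limit 12 mm) | Angle to dish (limit 0.17 rad, about 10°) |
|---|---|---|
| Square | 0.5 mm | 0.1° |
| Large round | 1.3 mm | – |
| Small round | 1.5 mm | – |
| Oblong | 2.4 mm | 0.2° |

**Height:** every lid met its rim at the height expected from its grasp. The lids look flat in both views, but I did not measure tilt as a number.

**Glass and shaker:** both stand unmoved, with the image patches around them unchanged.

**Disagreements and limits:**
- The top and wrist views differed by about 4 mm on the oblong dish, so I aimed between them.
- The oblong lid reached 15 N on contact, against 5–7 N for the others.
- The dishes can't be measured under the lids, so I took them as unmoved from the side view.

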